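Hold the tea box open

ROBOT

A 6-joint arm with a two-finger parallel gripper is mounted at the origin on the work surface; the furniture and walls round the work are solid. World frame = base frame: x ahead of the robot, y to its left, z up, the work surface at z = 0. Lengths are in m, angles in rad, forces in N, time in s.
With the tool pointing down it reaches from about 0.35 to 0.975 m from the base axis. Payload 4.9 kg.
Tool frame: the origin (TCP) lies on the centre line of the jaws, within the pads' length; the fingertips stand 14 mm ahead of it and the grasp point (between the pads) lies 5 mm behind it (manip.nose_length is the distance from the TCP to the fingertips, in m); z points along the fingers, y is the line along which they close (so a half turn about z gives the same grasp; the last joint's range is limited). The gripper opens to 85 mm and grips with 20 to 120 N. Pads are 22 mm wide; open, the fingers measure 114 mm over their backs; the gripper's body (76 mm by 85 mm) begins 54 mm behind the grasp point. The pads swing forward as they close: fully open they stand 13 mm farther back than shut.
Start: joints at [1.04, 0.053, 1.613, -0, 1.476, -0.119], TCP at [0.25, 0.573, 0.245] pointing down, gripper open.
Joint ranges: [-3.01, 3.01], [-1.01, 2.22], [0.06, 2.58], [-1.02, 4.17], [0.09, 2.62], [-3.14, 3.14]. Speed limits (rad/s): [2.57, 2.57, 3.14, 3.14, 3.14, 3.14].

INTERFACE

Orientations are given as a unit quaternion [w, x, y, z].
In Python, from plant import manip, imaging gives the robot as it stands.
- The arm moves only by the tool play_rows, never from a script. Its argument "commands" is a list of rows, each a list of 6 numbers: the shift along the tool's x, y, z in mm, then the turn, a rotation vector about the tool's x, y, z in degrees. A call has 1 to 5 rows; each row shifts and turns the commanded pose from where the row before left it, along the tool's axes as they then stand; what a row does not reach is not made up. A row lasts 1/12 s, in which the tool goes at most 41.7 mm and 7.16 degrees, less where a joint would pass 70% of its speed; a pose out of reach is approached as far as the arm can. A call is refused whole if a number of a shift passes 41.7 or a number of a turn 7.16, either way. A call with a gripper value outside its range is refused whole. "hand" is the finger opening in mm, from 0 to 85.4, set as the call begins (left out, the last holds). The fingers move at their own pace and stop on an object; the grip force is fixed at half the most. Time passes only in rows, so rows that do not move let the fingers close. It gives the time, the measured TCP pose, the force, the opening and the grip force at its end, in the units of the state.
- manip.state(): the state, without advancing time (a new reading comes with each control period).
- imaging.grab_frame(name): name is "scene" or "top"; returns a dict with "image" (420x560x3 uint8, red, green, blue), "fx", "fy", "cx", "cy" (pixels), "k1" (the pictures are not rectified: a ray, as slopes to the right and down, at radius r is drawn at 1 + k1 r^2 times it, then the intrinsics apply), "R" (3x3) and "t" (3): a world point X has camera coordinates R X + t. Camera axes: x right, y down, z forward; pixel columns grow to the right and rows downward; lengths in m; the calibration is good to about 2 mm. A picture is of the moment at which its call begins. There is no depth.
- manip.job_done(): hands the job in; it is judged then, once.
The state is a dict: "time": time; "joint_pos": joint angles; "joint_vel": joint speeds; "joint_efforts": joint torques, N m; "tool_pos": TCP position; "tool_rot": TCP orientation; "contact_force": force on the tool from outside, world axes, zero at the start; "ft_torque": the same for the moment, N m; "gripper_width": opening from 0.0 (shut) to 1.0 (fully open); "grasp_force": force on a finger pad.
Only numpy, scipy, OpenCV 4.12 (cv2) and the standard library are available. Lean on these libraries where they do the work, as an engineer would, in place of code of your own. Each camera call takes 0.05 s, during which the arm holds its last target. There are 200 camera calls.

TASK

A glass shaker has been left standing on the lid of the wooden tea box. With the lid still shut, move the shaker to the chopping board and stand it there upright, leaving the things already on the board where they are. Then raise the lid to 60 degrees from closed and keep holding it there so that somebody can pick out a sachet: the lid falls if it is let go, so the program finishes while the gripper is still holding it.

Things in the scene. Friction and masses are not known exactly. Their poses are not given: they have to be found in the camera images.
- tea_box: Wooden tea box, 150 (x, front to back) x 170 (y) x 85 mm high without its lid; it stands fixed on the worktop. Origin: centre of its underside, at worktop height. Its +x axis points from its front (the side with the pull) to its back (the hinge), z up.
- tea_box_lid (a joint): Opening angle of the tea box's lid in rad: 0 closed (starts here), grows as the front edge rises; 1.047 is 60 degrees; stop at 1.8. The lid, 150 x 174 x 10 mm and about 0.45 kg, lies on the box, its top 95 mm above the worktop when closed. It turns freely and falls shut if let go below 85 degrees.
- lid_hinge (a point): Point on the lid's hinge axis, in the middle of the box's back edge, 85 mm above the worktop; 75 mm behind the box's centre. The hinge axis runs level along the box's y.
- lid_pull (a point): Centre of the pull (moves with the lid): wooden barrel, 22 mm diameter, 36 mm long along the box's y, 40 mm ahead of the lid's front edge on a central stem 14 mm wide, 8 thick. Its flat ends are free to pinch; pinched so, it pivots between the fingers as the lid swings. Closed: 115 mm ahead of the box's centre, 90 mm above the worktop; from the hinge axis 190 mm forward and 5 mm up.
- shaker: Glass shaker with a domed grey cap, round, about 44 mm diameter and 90 mm high, 0.08 to 0.15 kg; starts upright on the tea box's lid. Origin: centre of its underside, z up through the cap.
- chopping_board: Plain wooden chopping board, 280 (x) x 420 (y) x 20 mm, fixed on the worktop. Origin: centre of its underside. The half of it nearer the robot (its own x below 0) starts empty.
- board_top (a point): Centre of the chopping board's upper face, 20 mm above the worktop; axes as the board's.
- shaker_b: A second glass shaker of the same shape (44 mm diameter, 90 mm high), standing on the back half of the chopping board; to be left alone. Origin: centre of its underside.
- spice_jar: Spice jar with a dark cap, 45 mm diameter, 105 mm high, standing on the back half of the chopping board; to be left alone. Origin: centre of its underside.
There are look-alikes about, which are no part of the job. What is shaped like the shaker but blue or orange is not meant.

How it is judged:
On the way:
1. the shaker stands upright on the chopping board, let go, while the lid is still shut (x of shaker in the frame of board_top between -0.135 and 0.135 m and y of shaker in the frame of board_top between -0.205 and 0.205 m and z of shaker in the frame of board_top between -0.004 and 0.006 m and angle between shaker's own z axis and vertical below 0.12 rad and contact force between shaker and the fingers below 0.1 N and contact force between shaker and chopping_board above 0.2 N and linear speed of shaker below 0.03 m/s and value of joint tea_box_lid below 0.1 rad), for 0.3 s.
At the end, for the whole second after the job is handed in: The lid is held still by the fingers at 60 degrees, within 7 degrees (0.925 to 1.169 rad, slower than 0.06 rad/s, finger force on the tea box with its lid above 0.3 N), and the shaker stands released and upright (within 7 degrees) and at rest on the chopping board (value of joint tea_box_lid between 0.925 and 1.169 rad and velocity of joint tea_box_lid between -0.06 and 0.06 rad/s and contact force between the fingers and tea_box above 0.3 N and contact force between shaker and tea_box below 0.1 N and x of shaker in the frame of board_top between -0.135 and 0.135 m and y of shaker in the frame of board_top between -0.205 and 0.205 m and z of shaker in the frame of board_top between -0.004 and 0.006 m and angle between shaker's own z axis and vertical below 0.12 rad and contact force between shaker and the fingers below 0.1 N and contact force between shaker and chopping_board above 0.2 N and linear speed of shaker below 0.03 m/s); the arm keeps its last pose, push and grip.
It fails at once if the shaker falls over (tilts by more than 0.8 rad) (angle between shaker's own z axis and vertical above 0.8 rad).
It fails at once if the second shaker or the spice jar is shifted by more than 3 cm or tipped over (distance of any of shaker_b, spice_jar from where it was at the start of the episode above 0.03 m or angle between any of shaker_b, spice_jar's own z axis and vertical above 0.5 rad).
It also fails if it takes over 58 s, if anything falls off the work surface, if the arm or the gripper's body presses on something with over 40 N, if the wrist force passes 120 N, or if a joint passes its speed limit or range.

## Working session

There is one attempt and no reset: what is moved stays moved. The work goes in short steps, Python scripts to look and compute and a tool call to move; the robot and the scene stay as the last step left them, time stands still between calls to the robot, and variables do not carry over. Pictures are saved under pics/ and viewed, at most 10 in all, crops included, and the job is handed in when it is done.

Besides the shell and the picture viewer there is one more tool, called after "Request:" as name(argument=value, ...), one argument or row to a line, values as JSON. play_rows: Moves the arm, as the interface text tells. Its arguments: {"type":"object","properties":{"commands":{"type":"array","items":{"type":"array","items":{"type":"number"}}},"hand":{"type":"number"}},"required":["commands"]}

```bash
ls; mkdir -p pics; cat > h.py <<'E'
from plant import manip, imaging
import numpy as np, cv2, json
def grab(n):
    f=imaging.grab_frame(n); return f
def save(n,fn):
    f=grab(n); cv2.imwrite(fn,cv2.cvtColor(f["image"],cv2.COLOR_RGB2BGR))
    g={k:np.array(v).tolist() for k,v in f.items() if k!="image"}; json.dump(g,open(n+".json","w")); return f
def cam(n): return json.load(open(n+".json"))
def proj(c,X):
    p=np.atleast_2d(X)@np.array(c["R"]).T+np.array(c["t"]); s=p[:,:2]/p[:,2:]
    s=s*(1+c["k1"]*(s**2).sum(1,keepdims=True)); return s*[c["fx"],c["fy"]]+[c["cx"],c["cy"]]
def onplane(c,uv,z):
    d=(np.array(uv,float)-[c["cx"],c["cy"]])/[c["fx"],c["fy"]]; s=d.copy()
    for _ in range(20): s=d/(1+c["k1"]*(s@s))
    R=np.array(c["R"]); o=-R.T@np.array(c["t"]); r=R.T@np.array([s[0],s[1],1]); return o+r*(z-o[2])/r[2]
E
python3 - <<'E'
from h import *
for n in("scene","top"):
    save(n,f"pics/{n}1.png"); c=cam(n); R=np.array(c["R"]);print(n,-R.T@np.array(c["t"]),R[2],c["fx"],c["k1"])
print(manip.state())
E
```

```text
pics
scene [0.97319709 1.15074596 0.72945126] [-0.31500923 -0.80838517 -0.49727518] 461.2345486155234 0.026114582878017396
top [0.43858104 0.10812993 1.22095826] [ 0.11144356 -0.01146118 -0.99370467] 451.1431364465204 -0.11889944200805788
{'time': 0.1, 'joint_pos': array([ 1.03997753e+00,  5.33054262e-02,  1.61419559e+00, -2.81012259e-05,
        1.47598617e+00, -1.19004874e-01]), 'joint_vel': array([-0.00117869,  0.00027135, -0.00188056, -0.00023013, -0.00069006,
        0.00287195]), 'joint_efforts': array([ 8.29334817e-05, -3.94903851e+01, -3.71363282e+01, -1.56895094e-04,
        3.90730362e-03, -7.80032849e-06]), 'tool_pos': array([0.24989852, 0.57226507, 0.24415365]), 'tool_rot': array([-2.89137098e-04,  2.04453642e-01,  9.78875789e-01, -9.02169783e-04]), 'contact_force': array([-0.11163737, -0.01780727, -0.79537382]), 'ft_torque': array([ 0.00952194, -0.02596526, -0.00223786]), 'grasp_force': 0.0, 'gripper_width': 1.003357915806465}
```

View pics/scene1.png

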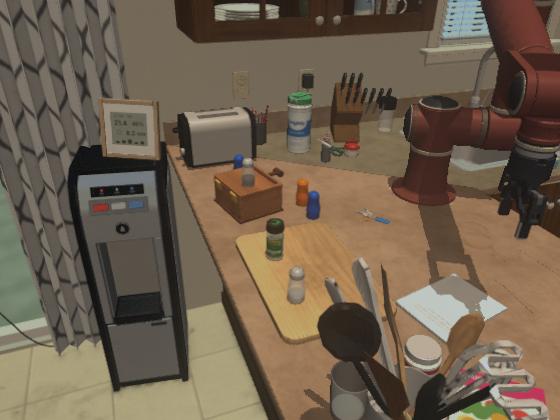

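View pics/top1.png

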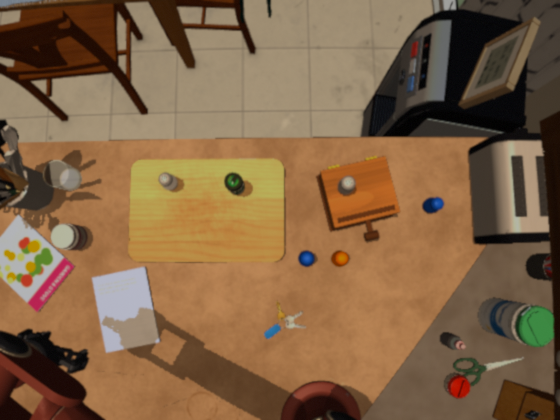

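The top view shows these shaker shapes: grey at (347,184) on the lid, grey at (168,181) on the board (shaker_b), blue at (307,258) and (433,204), and orange at (341,258). The one meant is the grey-capped one on the lid at (347,184); the coloured ones are the look-alikes. The spice jar is at (234,182) and the pull at (372,237). I'll confirm with an enlarged crop.

```bash
python3 - <<'E'
import cv2,numpy as np
a=cv2.imread("pics/top1.png")[145:275,290:450]; b=cv2.imread("pics/scene1.png")[140:240,200:330]
a=cv2.resize(a,(640,520),interpolation=cv2.INTER_CUBIC)
cv2.imwrite("pics/crop_top.png",a)
cv2.imwrite("pics/crop_scene.png",cv2.resize(b,(780,600),interpolation=cv2.INTER_CUBIC))
E
```

```text
(no output)
```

View pics/crop_top.png

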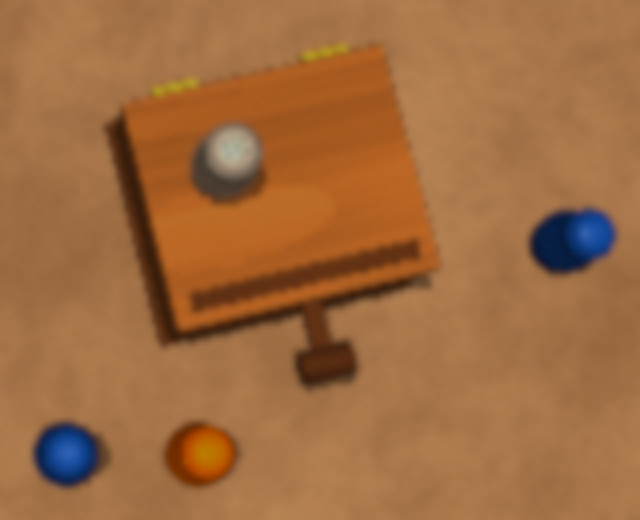

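View pics/crop_scene.png

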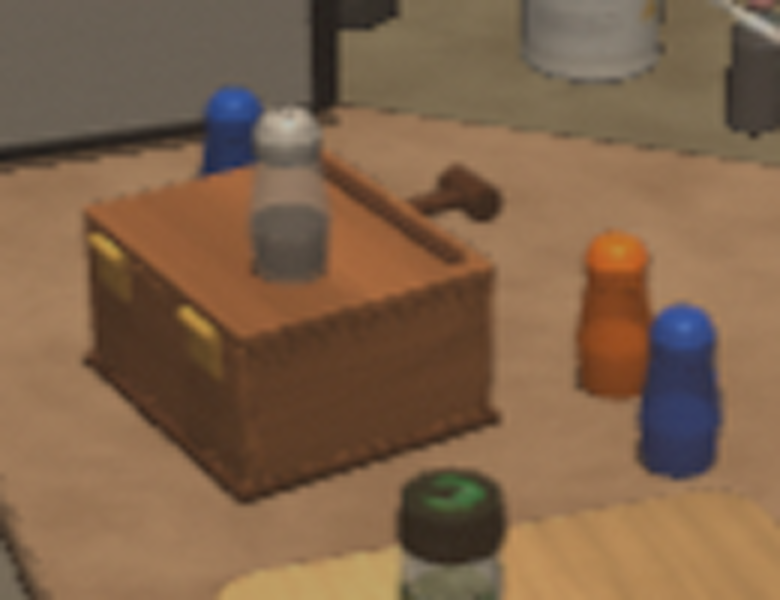

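The top crop shows the grey-capped glass shaker on the lid, with its cap at (233,150), i.e. full-frame (348,182). The scene crop shows it standing on the lid, its base near (291,266). The blue and orange shakers stand on the worktop. Lid corners in the top crop are (124,103), (380,45), (438,268) and (183,332), with the pull at (325,362).

```bash
python3 - <<'E'
from h import *
T=cam("top");S=cam("scene")
ct=lambda u,v:np.array([u/4+290-.375,v/4+145-.375]); cs=lambda u,v:np.array([u/6+200-.4,v/6+140-.4])
np.set_printoptions(precision=4,suppress=True)
C=[onplane(T,ct(*p),.095)[:2] for p in[(124,103),(380,45),(438,268),(183,332)]]
C=np.array(C);print(C,"centre",C.mean(0))
yax=C[0]-C[1]+C[3]-C[2]; xax=C[0]-C[3]+C[1]-C[2]
print("yaw",np.degrees(np.arctan2(xax[1],xax[0])),np.degrees(np.arctan2(-yax[0],yax[1])),np.linalg.norm(xax)/2,np.linalg.norm(yax)/2)
print("lid corners scene",[onplane(S,cs(*p),.095)[:2] for p in[(87,212),(243,340),(492,268)]])
print("pull",onplane(T,ct(325,362),.097)[:2],onplane(S,cs(472,195),.09)[:2])
print("shaker cap top",onplane(T,ct(233,150),.185)[:2],"scene top",onplane(S,cs(289,110),.185)[:2],"base",onplane(S,cs(291,264),.095)[:2])
for n,p in dict(blue=(67,454),orange=(205,454),blue2=(590,233)).items(): print(n,onplane(T,ct(*p),.085)[:2])
print("board",[onplane(T,p,.02)[:2] for p in[(131,160),(284,159),(284,261),(130,260)]])
print("b",onplane(T,(168,180),.105)[:2],"jar",onplane(T,(234,182),.125)[:2])
R=cv2.Rodrigues
from scipy.spatial.transform import Rotation as Ro
q=manip.state()["tool_rot"];print(Ro.from_quat(np.r_[q[1:],q[0]]).as_matrix())
E
```

```text
[[ 0.6544 -0.0058]
 [ 0.6908 -0.1719]
 [ 0.5464 -0.2032]
 [ 0.5083 -0.0394]] centre [ 0.6    -0.1051]
yaw 12.588528966849704 12.727471696482652 0.14878086358055162 0.16911029002040304
lid corners scene [array([ 0.6926, -0.159 ]), array([0.6557, 0.0058]), array([ 0.5141, -0.0268])]
pull [ 0.488  -0.1282] [ 0.4893 -0.1219]
shaker cap top [ 0.6086 -0.0598] scene top [ 0.6117 -0.0538] base [ 0.6093 -0.065 ]
blue [0.4334 0.0342]
orange [ 0.4319 -0.0527]
blue2 [ 0.5687 -0.3073]
board [array([0.7051, 0.5048]), array([0.7012, 0.0854]), array([0.4264, 0.0894]), array([0.4328, 0.5013])]
b [0.633 0.38 ] jar [0.6221 0.2113]
[[-0.9164  0.4003 -0.0009]
 [ 0.4003  0.9164 -0.0016]
 [ 0.0002 -0.0019 -1.    ]]
```

```bash
cat > ov.py <<'E'
from h import *
def draw(box,yaw,sh,out):
    c,s=np.cos(yaw),np.sin(yaw); W=lambda x,y,z:[box[0]+c*x-s*y,box[1]+s*x+c*y,z]
    ims=[]
    for n,(u0,v0,w,h,k) in dict(top=(300,150,110,110,7),scene=(200,140,110,110,7)).items() if 0 else [("top",(310,148,100,100,4)),("scene",(205,145,100,100,4))]:
        im=cv2.imread(f"pics/{n}1.png")[v0:v0+h,u0:u0+w]; im=cv2.resize(im,None,fx=k,fy=k,interpolation=cv2.INTER_CUBIC); cm=cam(n)
        def poly(P,col):
            p=(proj(cm,np.array(P))-[u0,v0]+.5)*k; cv2.polylines(im,[np.int32(np.round(p))],True,col,1)
        for z in(.095,0): 
            w2=.087 if z else .085
            poly([W(-.075,-w2,z),W(.075,-w2,z),W(.075,w2,z),W(-.075,w2,z)],(0,255,0))
        poly([W(-.126,-.018,.101),W(-.104,-.018,.101),W(-.104,.018,.101),W(-.126,.018,.101)],(255,255,0))
        a=np.linspace(0,2*np.pi,24)
        for z,r in((.095,.022),(.17,.018),(.185,.008)): poly([[sh[0]+r*np.cos(t),sh[1]+r*np.sin(t),z] for t in a],(255,0,255))
        ims.append(im)
    cv2.imwrite(out,np.hstack(ims))
E
python3 - <<'E'
from ov import *
draw((.601,-.100),np.radians(12.66),(.610,-.060),"pics/ov1.png")
E
```

```text
(no output)
```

View pics/ov1.png

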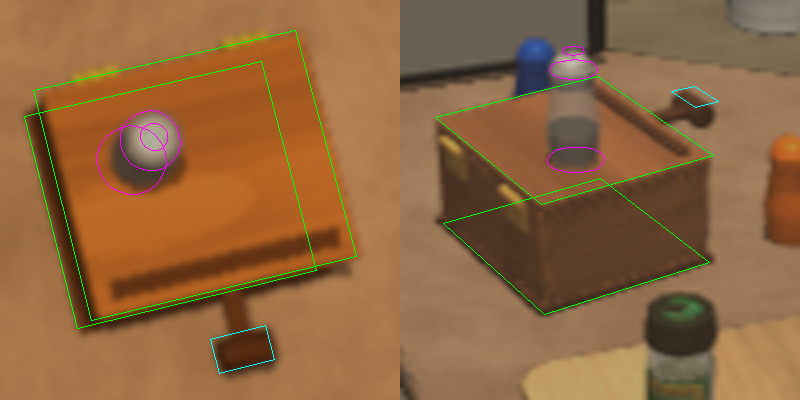

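The overlay puts the box at about (0.600, -0.102) with yaw 12.7° and the shaker at about (0.609, -0.063). The remaining mismatch is a few mm. I'll align the tool's y with the box's y, so the fingers close along the least certain direction.

Request:
play_rows(
  commands=[
    [0, 0, 0, 0, 0, -6],
    [0, 0, 0, 0, 0, -6],
    [0, 0, 0, 0, 0, -6],
    [0, 0, 0, 0, 0, -6],
    [0, 0, 0, 0, 0, -6],
  ],
  hand=85,
)

```text
time: 0.52
tool_pos: [0.25, 0.5724, 0.2446]
tool_rot: [-0.0, -0.058, 0.998, -0.001]
contact_force: [-0.1, -1.0, 0.2]
gripper_width: 0.996
grasp_force: 0.0
```

Request:
play_rows(
  commands=[
    [0, 0, 0, 0, 0, -6],
    [-11, -37, 0, 0, 0, 0],
    [-11, -37, 0, 0, 0, 0],
    [-11, -37, 0, 0, 0, 0],
    [-11, -37, 0, 0, 0, 0],
  ],
)

```text
time: 0.93
tool_pos: [0.325, 0.4361, 0.2446]
tool_rot: [-0.0, -0.109, 0.994, -0.0]
contact_force: [0.5, -0.4, 0.0]
gripper_width: 0.996
grasp_force: 0.0
```

Request:
play_rows(
  commands=[
    [-11, -37, 0, 0, 0, 0],
    [-11, -37, 0, 0, 0, 0],
    [-11, -37, 0, 0, 0, 0],
    [-11, -37, 0, 0, 0, 0],
    [-11, -37, 0, 0, 0, 0],
  ],
)

```text
time: 1.35
tool_pos: [0.4186, 0.267, 0.2449]
tool_rot: [-0.0, -0.108, 0.994, -0.0]
contact_force: [0.4, 0.1, 0.4]
gripper_width: 0.992
grasp_force: 0.0
```

Request:
play_rows(
  commands=[
    [-11, -37, 0, 0, 0, 0],
    [-11, -37, 0, 0, 0, 0],
    [-11, -37, 0, 0, 0, 0],
    [-11, -37, 0, 0, 0, 0],
    [-11, -37, 0, 0, 0, 0],
  ],
)

```text
time: 1.77
tool_pos: [0.5121, 0.098, 0.2449]
tool_rot: [-0.0, -0.108, 0.994, 0.0]
contact_force: [-0.3, 0.6, 0.0]
gripper_width: 1.0
grasp_force: 0.0
```

```bash
cat >> h.py <<'E'
from scipy.spatial.transform import Rotation as Ro
def to(*T):
    s=manip.state(); q=s["tool_rot"]; M=Ro.from_quat(np.r_[q[1:],q[0]])
    print("t",round(float(s["time"]),2),"tcp",np.round(s["tool_pos"],4),"yaw_y",round(float(np.degrees(np.arctan2(*M.as_matrix()[1::-1,1]))),2),"zax",np.round(M.as_matrix()[:,2],3),"F",np.round(s["contact_force"],1),"w",round(float(s["gripper_width"])*85.4,1),"gf",round(float(s["grasp_force"]),1))
    for t in T: print(t,"-> shift mm",np.round(M.inv().apply(np.array(t)-s["tool_pos"])*1000,1))
E
python3 -c "
from h import *
to((.609,-.063,.244))"
```

```text
t 1.77 tcp [0.5121 0.098  0.2449] yaw_y 102.39 zax [-0.  0. -1.] F [-0.3  0.6  0. ] w 85.4 gf 0.0
(0.609, -0.063, 0.244) -> shift mm [ -60.1 -178.1    0.8]
```

Request:
play_rows(
  commands=[
    [-12, -35.6, 0, 0, 0, 0],
    [-12, -35.6, 0, 0, 0, 0],
    [-12, -35.6, 0, 0, 0, 0],
    [-12, -35.6, 0, 0, 0, 0],
    [-12, -35.6, 0, 0, 0, 0],
  ],
)

```text
time: 2.18
tool_pos: [0.609, -0.0628, 0.2447]
tool_rot: [-0.0, -0.108, 0.994, 0.0]
contact_force: [-0.4, 1.0, -0.7]
gripper_width: 0.998
grasp_force: 0.0
```

Request:
play_rows(
  commands=[
    [0, 0, 5, 0, 0, 0],
    [0, 0, 5, 0, 0, 0],
    [0, 0, 0, 0, 0, 0],
  ],
)

```text
time: 2.43
tool_pos: [0.6075, -0.0606, 0.233]
tool_rot: [-0.002, -0.108, 0.994, 0.001]
contact_force: [0.6, -0.4, -0.1]
gripper_width: 0.994
grasp_force: 0.0
```

```bash
python3 - <<'E'
from h import *
to((.609,-.063,.140))
a=save("scene","pics/s2.png")["image"][100:240,190:340]; b=save("top","pics/t2.png")["image"][120:260,290:440]
s=manip.state()["tool_pos"]
for n in("scene","top"): print(n,proj(cam(n),s),proj(cam(n),s-[0,0,.014]))
im=np.hstack([cv2.resize(x,(400,373),interpolation=cv2.INTER_CUBIC) for x in(a,b)]); cv2.imwrite("pics/v2.png",im[:,:,::-1])
E
```

```text
t 2.43 tcp [ 0.6075 -0.0606  0.233 ] yaw_y 102.38 zax [-0.004  0.001 -1.   ] F [ 0.6 -0.4 -0.1] w 84.9 gf 0.0
(0.609, -0.063, 0.14) -> shift mm [-1.2 -2.8 93. ]
scene [[248.03454055 141.23129375]] [[248.14404564 145.75229835]]
top [[351.35702974 178.83921684]] [[350.34413641 179.89899811]]
```

View pics/v2.png

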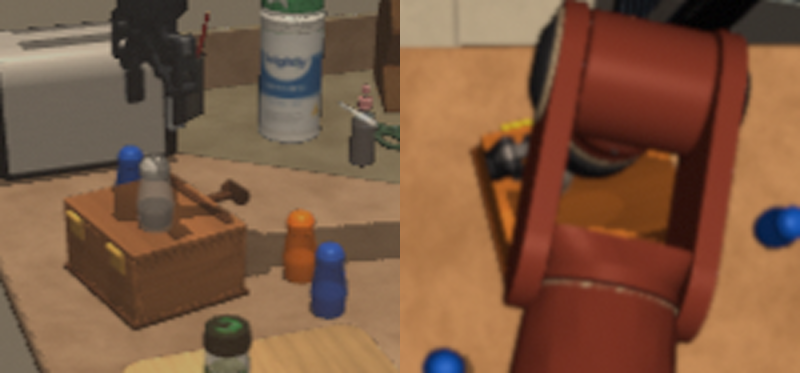

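The scene crop shows the shaker's axis at x≈154, between the fingertips at x≈135 and x≈182, so it is centred to within a few mm. Descending.

Request:
play_rows(
  commands=[
    [-1, -1.5, 19, 0, 0, 0],
    [-1, -1.5, 19, 0, 0, 0],
    [0, 0, 19, 0, 0, 0],
    [0, 0, 18, 0, 0, 0],
    [0, 0, 18, 0, 0, 0],
  ],
)

```text
time: 2.95
tool_pos: [0.6109, -0.0621, 0.142]
tool_rot: [0.0, -0.109, 0.994, -0.0]
contact_force: [-0.1, -0.6, 0.6]
gripper_width: 0.994
grasp_force: 0.0
```

Request:
play_rows(
  commands=[
    [0, 0, 0, 0, 0, 0],
  ],
)

```text
time: 3.03
tool_pos: [0.6083, -0.0616, 0.1381]
tool_rot: [-0.003, -0.109, 0.994, 0.001]
contact_force: [-1.1, 0.1, -0.5]
gripper_width: 0.992
grasp_force: 0.0
```

Request:
play_rows(
  commands=[
    [0, 0, 0, 0, 0, 0],
    [0, 0, 0, 0, 0, 0],
    [0, 0, 0, 0, 0, 0],
    [0, 0, 0, 0, 0, 0],
    [0, 0, 0, 0, 0, 0],
  ],
  hand=30,
)

```text
time: 3.45
tool_pos: [0.6126, -0.0634, 0.1449]
tool_rot: [0.002, -0.108, 0.994, -0.0]
contact_force: [-0.5, 2.0, 4.8]
gripper_width: 0.426
grasp_force: 59.9
```

Request:
play_rows(
  commands=[
    [0, 0, 0, 0, 0, 0],
    [0, 0, 0, 0, 0, 0],
    [0, 0, 0, 0, 0, 0],
  ],
)

```text
time: 3.7
tool_pos: [0.6126, -0.0635, 0.1449]
tool_rot: [0.002, -0.108, 0.994, -0.0]
contact_force: [-1.5, 1.5, 6.3]
gripper_width: 0.425
grasp_force: 60.0
```

Gripped at the waist (36 mm). Lifting.

Request:
play_rows(
  commands=[
    [0, 0, -10, 0, 0, 0],
    [0, 0, -20, 0, 0, 0],
    [0, 0, -30, 0, 0, 0],
    [0, 0, -30, 0, 0, 0],
    [0, 0, -20, 0, 0, 0],
  ],
)

```text
time: 4.12
tool_pos: [0.6118, -0.0639, 0.2558]
tool_rot: [0.001, -0.108, 0.994, -0.001]
contact_force: [0.6, -0.2, -0.3]
gripper_width: 0.43
grasp_force: 59.6
```

```bash
python3 -c "
from h import *
to((.49,.25,.25),(.49,.25,.07))"
```

```text
t 4.12 tcp [ 0.6118 -0.0639  0.2558] yaw_y 102.4 zax [ 0.003 -0.001 -1.   ] F [ 0.6 -0.2 -0.3] w 36.7 gf 59.6
(0.49, 0.25, 0.25) -> shift mm [ 51.6 332.7   5.1]
(0.49, 0.25, 0.07) -> shift mm [ 52.1 333.  185.1]
```

Request:
play_rows(
  commands=[
    [2, 15, 0, 0, 0, 0],
    [4, 28, 0, 0, 0, 0],
    [4, 28, 0, 0, 0, 0],
    [5, 28, 0, 0, 0, 0],
    [5, 28, 0, 0, 0, 0],
  ],
)

```text
time: 4.53
tool_pos: [0.5628, 0.0576, 0.2509]
tool_rot: [-0.001, -0.108, 0.994, 0.0]
contact_force: [-0.4, 0.8, -1.4]
gripper_width: 0.43
grasp_force: 59.6
```

Request:
play_rows(
  commands=[
    [5, 28, 0, 0, 0, 0],
    [5, 28, 0, 0, 0, 0],
    [4, 28, 0, 0, 0, 0],
    [4, 28, 0, 0, 0, 0],
    [4, 28, 0, 0, 0, 0],
  ],
)

```text
time: 4.95
tool_pos: [0.511, 0.1896, 0.2509]
tool_rot: [-0.001, -0.108, 0.994, -0.0]
contact_force: [0.1, -0.4, -1.0]
gripper_width: 0.429
grasp_force: 59.6
```

Request:
play_rows(
  commands=[
    [4, 28, 10, 0, 0, 0],
    [4, 24, 20, 0, 0, 0],
    [2, 14, 30, 0, 0, 0],
    [0, 0, 30, 0, 0, 0],
    [0, 0, 20, 0, 0, 0],
  ],
)

```text
time: 5.37
tool_pos: [0.4857, 0.2511, 0.138]
tool_rot: [-0.003, -0.109, 0.994, -0.001]
contact_force: [-0.3, -0.7, -2.1]
gripper_width: 0.434
grasp_force: 59.7
```

Request:
play_rows(
  commands=[
    [0, 0, 20, 0, 0, 0],
    [0, 0, 20, 0, 0, 0],
    [0, 0, 10, 0, 0, 0],
    [0, 0, 5, 0, 0, 0],
    [0, 0, 0, 0, 0, 0],
  ],
)

```text
time: 5.78
tool_pos: [0.4876, 0.2503, 0.0857]
tool_rot: [-0.002, -0.108, 0.994, -0.0]
contact_force: [-0.2, -0.6, -1.4]
gripper_width: 0.424
grasp_force: 59.7
```

```bash
python3 - <<'E'
from h import *
to((.49,.25,.07))
x=save("scene","pics/s3.png")["image"][180:340,220:380]; cv2.imwrite("pics/v3.png",cv2.resize(x,(600,600),interpolation=cv2.INTER_CUBIC)[:,:,::-1])
E
```

```text
t 5.78 tcp [0.4876 0.2503 0.0857] yaw_y 102.41 zax [-0.003 -0.001 -1.   ] F [-0.2 -0.6 -1.4] w 36.2 gf 59.7
(0.49, 0.25, 0.07) -> shift mm [-2.3 -0.7 15.7]
```

View pics/v3.png

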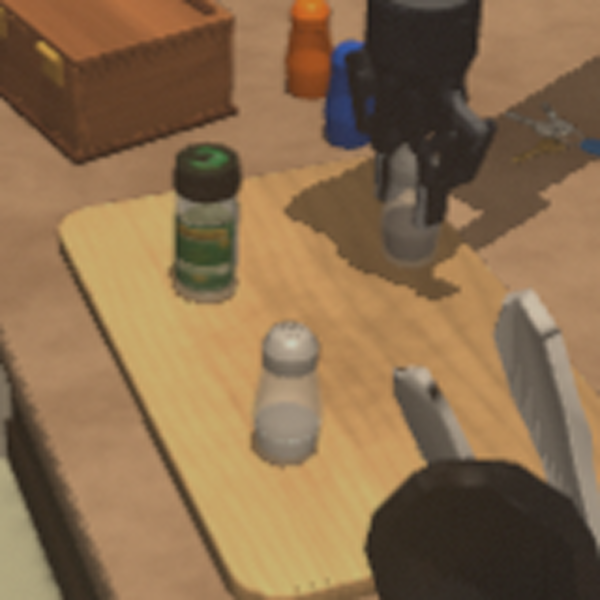

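The crop shows the shaker held upright just above the board's near half, base at about (410,255), with the other two objects untouched. Lowering gently until contact.

Request:
play_rows(
  commands=[
    [0, 0, 4, 0, 0, 0],
    [0, 0, 4, 0, 0, 0],
    [0, 0, 3, 0, 0, 0],
    [0, 0, 0, 0, 0, 0],
    [0, 0, 0, 0, 0, 0],
  ],
)

```text
time: 6.25
tool_pos: [0.489, 0.2505, 0.0763]
tool_rot: [-0.0, -0.108, 0.994, -0.0]
contact_force: [0.1, -0.8, -1.2]
gripper_width: 0.428
grasp_force: 59.7
```

Request:
play_rows(
  commands=[
    [0, 0, 1.5, 0, 0, 0],
    [0, 0, 1.5, 0, 0, 0],
    [0, 0, 0, 0, 0, 0],
    [0, 0, 0, 0, 0, 0],
  ],
)

```text
time: 6.58
tool_pos: [0.4889, 0.2505, 0.0732]
tool_rot: [-0.0, -0.108, 0.994, -0.0]
contact_force: [0.7, -0.1, -1.8]
gripper_width: 0.426
grasp_force: 59.7
```

Request:
play_rows(
  commands=[
    [0, 0, 1.5, 0, 0, 0],
    [0, 0, 1.5, 0, 0, 0],
    [0, 0, 0, 0, 0, 0],
    [0, 0, 0, 0, 0, 0],
  ],
)

```text
time: 6.92
tool_pos: [0.4889, 0.2505, 0.0702]
tool_rot: [-0.0, -0.108, 0.994, -0.0]
contact_force: [-0.3, 1.0, -0.0]
gripper_width: 0.428
grasp_force: 59.7
```

Request:
play_rows(
  commands=[
    [0, 0, 1, 0, 0, 0],
    [0, 0, 0, 0, 0, 0],
    [0, 0, 0, 0, 0, 0],
  ],
)

```text
time: 7.17
tool_pos: [0.4893, 0.2506, 0.07]
tool_rot: [0.0, -0.108, 0.994, 0.0]
contact_force: [-0.8, -0.9, 4.1]
gripper_width: 0.429
grasp_force: 60.4
```

Contact: 4 N upward at z=0.070, as predicted. Releasing.

Request:
play_rows(
  commands=[
    [0, 0, 0, 0, 0, 0],
    [0, 0, 0, 0, 0, 0],
    [0, 0, 0, 0, 0, 0],
    [0, 0, 0, 0, 0, 0],
    [0, 0, 0, 0, 0, 0],
  ],
  hand=85,
)

```text
time: 7.58
tool_pos: [0.4889, 0.2505, 0.0691]
tool_rot: [-0.0, -0.108, 0.994, -0.0]
contact_force: [-0.2, 0.1, -0.3]
gripper_width: 0.993
grasp_force: 0.0
```

Request:
play_rows(
  commands=[
    [0, 0, -20, 0, 0, 0],
    [0, 0, -30, 0, 0, 0],
    [0, 0, -40, 0, 0, 0],
    [0, 0, -40, 0, 0, 0],
    [0, 0, -40, 0, 0, 0],
  ],
)

```text
time: 8.0
tool_pos: [0.4884, 0.2503, 0.2407]
tool_rot: [-0.0, -0.108, 0.994, -0.0]
contact_force: [1.4, 0.6, 0.4]
gripper_width: 0.995
grasp_force: 0.0
```

```bash
python3 - <<'E'
from h import *
to((.488,-.127,.24))
a=save("scene","pics/s4.png")["image"][140:300,200:400]; b=save("top","pics/t4.png")["image"][140:300,220:420]
cv2.imwrite("pics/v4.png",np.vstack([cv2.resize(x,(375,300),interpolation=cv2.INTER_CUBIC) for x in(a,b)])[:,:,::-1])
E
```

```text
t 8.0 tcp [0.4884 0.2503 0.2407] yaw_y 102.4 zax [-0.001 -0.    -1.   ] F [1.4 0.6 0.4] w 85.0 gf 0.0
(0.488, -0.127, 0.24) -> shift mm [  81.5 -368.4    0.8]
```

View pics/v4.png

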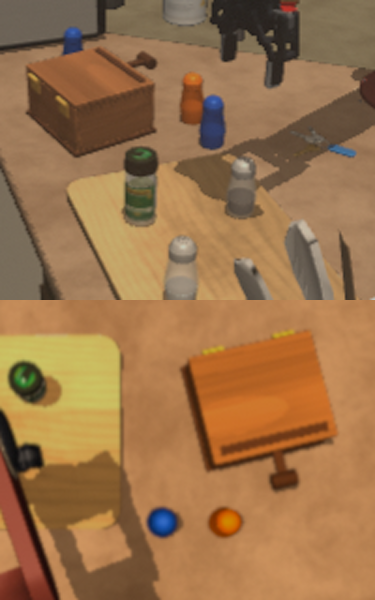

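The top panel (scene camera) shows the shaker standing upright and released on the board at (242,215). The lid is shut. The pull, at (284,478) in the lower panel (top camera), agrees with the model: (0.488, -0.127). I'm moving over the pull.

Request:
play_rows(
  commands=[
    [8, -37, 0, 0, 0, 0],
    [8, -37, 0, 0, 0, 0],
    [8, -37, 0, 0, 0, 0],
    [8, -37, 0, 0, 0, 0],
    [8, -37, 0, 0, 0, 0],
  ],
  hand=65,
)

```text
time: 8.52
tool_pos: [0.4891, 0.0598, 0.2388]
tool_rot: [-0.0, -0.108, 0.994, 0.0]
contact_force: [-0.1, -0.5, 0.7]
gripper_width: 0.762
grasp_force: 0.0
```

Request:
play_rows(
  commands=[
    [8, -37, 0, 0, 0, 0],
    [8, -37, 0, 0, 0, 0],
    [8, -37, 0, 0, 0, 0],
    [8, -37, 0, 0, 0, 0],
    [8, -34, 0, 0, 0, 0],
  ],
)

```text
time: 8.93
tool_pos: [0.4892, -0.1272, 0.2389]
tool_rot: [0.0, -0.108, 0.994, -0.0]
contact_force: [0.3, 0.3, 0.6]
gripper_width: 0.761
grasp_force: 0.0
```

Request:
play_rows(
  commands=[
    [0, 0, 20, 0, 0, 0],
    [0, 0, 25, 0, 0, 0],
    [0, 0, 15, 0, 0, 0],
    [0, 0, 5, 0, 0, 0],
    [0, 0, 0, 0, 0, 0],
  ],
)

```text
time: 9.35
tool_pos: [0.4884, -0.1247, 0.172]
tool_rot: [-0.002, -0.108, 0.994, 0.001]
contact_force: [-0.4, 0.3, 0.3]
gripper_width: 0.764
grasp_force: 0.0
```

```bash
python3 - <<'E'
from h import *
to((.488,-.1265,.085))
a=save("scene","pics/s5.png")["image"][130:230,200:330]; b=save("top","pics/t5.png")["image"][150:250,310:440]
s=manip.state()["tool_pos"]
for n in("scene","top"): print(n,proj(cam(n),s-[0,0,.014]))
cv2.imwrite("pics/v5.png",np.hstack([cv2.resize(x,(400,308),interpolation=cv2.INTER_CUBIC) for x in(a,b)])[:,:,::-1])
E
```

```text
t 9.35 tcp [ 0.4884 -0.1247  0.172 ] yaw_y 102.4 zax [-0.004  0.002 -1.   ] F [-0.4  0.3  0.3] w 65.3 gf 0.0
(0.488, -0.1265, 0.085) -> shift mm [ 0.5 -1.9 87. ]
scene [[277.91465531 151.43384482]]
top [[375.14380954 233.00874233]]
```

View pics/v5.png

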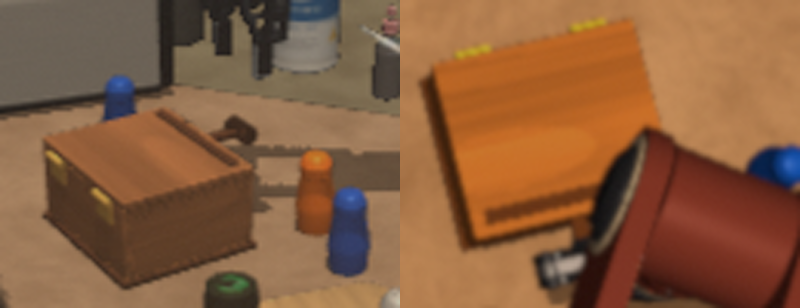

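The scene panel shows the fingertips at (222,50) and (262,75), with the pull centred below them at (239,129). Descending and pinching.

Request:
play_rows(
  commands=[
    [0, -1, 20, 0, 0, 0],
    [0, -1, 25, 0, 0, 0],
    [0, 0, 22, 0, 0, 0],
    [0, 0, 15, 0, 0, 0],
    [0, 0, 5, 0, 0, 0],
  ],
)

```text
time: 9.87
tool_pos: [0.4895, -0.1265, 0.0861]
tool_rot: [-0.001, -0.108, 0.994, 0.0]
contact_force: [0.0, -0.1, 0.2]
gripper_width: 0.759
grasp_force: 0.0
```

Request:
play_rows(
  commands=[
    [0, 0, 0, 0, 0, 0],
    [0, 0, 0, 0, 0, 0],
  ],
)

```text
time: 10.03
tool_pos: [0.4912, -0.1273, 0.0889]
tool_rot: [0.001, -0.108, 0.994, -0.001]
contact_force: [-0.1, -0.3, 0.8]
gripper_width: 0.758
grasp_force: 0.0
```

Request:
play_rows(
  commands=[
    [0, 0, 0, 0, 0, 0],
    [0, 0, 0, 0, 0, 0],
    [0, 0, 0, 0, 0, 0],
    [0, 0, 0, 0, 0, 0],
    [0, 0, 0, 0, 0, 0],
  ],
  hand=25,
)

```text
time: 10.45
tool_pos: [0.4912, -0.1277, 0.0893]
tool_rot: [0.001, -0.108, 0.994, -0.001]
contact_force: [-0.8, -0.5, 6.2]
gripper_width: 0.406
grasp_force: 60.6
```

```bash
python3 - <<'E'
from h import *
s=manip.state()["tool_pos"]
to()
y=np.radians(12.6); b=np.array([np.cos(y),np.sin(y)])
H=s[:2]+b*.19; th=np.radians(np.arange(0,61,5))
f=-.19*np.cos(th)+.005*np.sin(th); u=.19*np.sin(th)+.005*np.cos(th)
print(np.round(np.c_[np.degrees(th)[1:],-np.diff(f)*1000,-np.diff(u)*1000],1))
E
```

```text
t 10.45 tcp [ 0.4912 -0.1277  0.0893] yaw_y 102.42 zax [ 0.003 -0.002 -1.   ] F [-0.8 -0.5  6.2] w 34.7 gf 60.6
[[  5.   -1.2 -16.5]
 [ 10.   -2.6 -16.4]
 [ 15.   -4.  -16.1]
 [ 20.   -5.4 -15.7]
 [ 25.   -6.7 -15.1]
 [ 30.   -8.  -14.5]
 [ 35.   -9.3 -13.7]
 [ 40.  -10.4 -12.9]
 [ 45.  -11.5 -11.9]
 [ 50.  -12.5 -10.9]
 [ 55.  -13.4  -9.7]
 [ 60.  -14.2  -8.5]]
```

Pinched at 34.7 mm opening. Raising along the arc.

Request:
play_rows(
  commands=[
    [-0.5, 0, -8, 0, 0, 0],
    [-0.7, 0, -8.5, 0, 0, 0],
    [-1.2, 0, -8.2, 0, 0, 0],
    [-1.4, 0, -8.2, 0, 0, 0],
    [0, 0, 0, 0, 0, 0],
  ],
)

```text
time: 10.87
tool_pos: [0.4952, -0.1268, 0.1217]
tool_rot: [0.002, -0.108, 0.994, -0.001]
contact_force: [6.7, -2.5, -5.1]
gripper_width: 0.404
grasp_force: 60.5
```

Request:
play_rows(
  commands=[
    [-2, 0, -8, 0, 0, 0],
    [-2, 0, -8.1, 0, 0, 0],
    [-2.7, 0, -7.8, 0, 0, 0],
    [-2.7, 0, -7.9, 0, 0, 0],
    [0, 0, 0, 0, 0, 0],
  ],
)

```text
time: 11.28
tool_pos: [0.5042, -0.1248, 0.1528]
tool_rot: [0.002, -0.108, 0.994, -0.001]
contact_force: [6.8, -3.5, -7.9]
gripper_width: 0.402
grasp_force: 60.7
```

```bash
cat > ang.py <<'E'
from h import *
to(); s=manip.state()["tool_pos"]
H0=np.array([.4912,-.1277,.0893]); y=np.radians(12.6); b=np.array([np.cos(y),np.sin(y),0])
d=s-H0; back=d@b; up=d[2]
f=-.19+back; u=.005+up
print("lid deg",np.degrees(np.arctan2(u,-f)-np.arctan2(.005,.19)),"radius",np.hypot(f,u))
E
python3 ang.py
```

```text
t 11.28 tcp [ 0.5042 -0.1248  0.1528] yaw_y 102.4 zax [ 0.003 -0.002 -1.   ] F [ 6.8 -3.5 -7.9] w 34.4 gf 60.7
lid deg 19.674141498599877 radius 0.18944253743369266
```

Request:
play_rows(
  commands=[
    [-3.3, 0, -7.5, 0, 0, 0],
    [-3.4, 0, -7.6, 0, 0, 0],
    [-4, 0, -7.2, 0, 0, 0],
    [-4, 0, -7.3, 0, 0, 0],
    [0, 0, 0, 0, 0, 0],
  ],
)

```text
time: 11.7
tool_pos: [0.5183, -0.1216, 0.1815]
tool_rot: [0.001, -0.108, 0.994, -0.001]
contact_force: [7.1, -2.8, -8.1]
gripper_width: 0.406
grasp_force: 60.8
```

Request:
play_rows(
  commands=[
    [-4.6, 0, -6.8, 0, 0, 0],
    [-4.7, 0, -6.9, 0, 0, 0],
    [-5.2, 0, -6.4, 0, 0, 0],
    [-5.2, 0, -6.5, 0, 0, 0],
    [0, 0, 0, 0, 0, 0],
  ],
)

```text
time: 12.12
tool_pos: [0.5371, -0.1174, 0.2073]
tool_rot: [0.0, -0.108, 0.994, -0.001]
contact_force: [5.7, -3.9, -7.1]
gripper_width: 0.405
grasp_force: 61.3
```

Request:
play_rows(
  commands=[
    [-5.7, 0, -6, 0, 0, 0],
    [-5.8, 0, -5.9, 0, 0, 0],
    [-6.2, 0, -5.4, 0, 0, 0],
    [-6.3, 0, -5.5, 0, 0, 0],
    [0, 0, 0, 0, 0, 0],
  ],
)

```text
time: 12.53
tool_pos: [0.56, -0.1122, 0.2293]
tool_rot: [-0.001, -0.108, 0.994, -0.001]
contact_force: [2.4, -3.1, -7.6]
gripper_width: 0.405
grasp_force: 62.1
```

```bash
python3 ang.py
```

```text
t 12.53 tcp [ 0.56   -0.1122  0.2293] yaw_y 102.4 zax [-0.002 -0.001 -1.   ] F [ 2.4 -3.1 -7.6] w 34.6 gf 62.1
lid deg 48.988963228934495 radius 0.18786744122896157
```

Request:
play_rows(
  commands=[
    [-6.7, 0, -5, 0, 0, 0],
    [-6.7, 0, -5, 0, 0, 0],
    [-7, 0, -4.6, 0, 0, 0],
    [-7, 0, -4.4, 0, 0, 0],
    [0, 0, 0, 0, 0, 0],
  ],
)

```text
time: 12.95
tool_pos: [0.5866, -0.1063, 0.2474]
tool_rot: [-0.002, -0.108, 0.994, -0.0]
contact_force: [2.9, -4.6, -9.0]
gripper_width: 0.409
grasp_force: 63.1
```

Request:
play_rows(
  commands=[
    [0, 0, 0, 0, 0, 0],
    [0, 0, 0, 0, 0, 0],
    [0, 0, 0, 0, 0, 0],
    [0, 0, 0, 0, 0, 0],
  ],
)

```text
time: 13.28
tool_pos: [0.5858, -0.1065, 0.2469]
tool_rot: [-0.002, -0.108, 0.994, -0.0]
contact_force: [2.6, -3.7, -9.6]
gripper_width: 0.404
grasp_force: 63.1
```

```bash
python3 - <<'E'
import ang
from h import *
a=save("scene","pics/s6.png")["image"][80:300,180:380]
cv2.imwrite("pics/v6.png",cv2.resize(a,(545,600),interpolation=cv2.INTER_CUBIC)[:,:,::-1])
E
```

```text
t 13.28 tcp [ 0.5858 -0.1065  0.2469] yaw_y 102.4 zax [-0.004 -0.001 -1.   ] F [ 2.6 -3.7 -9.6] w 34.5 gf 63.1
lid deg 58.70621640947719 radius 0.18735975667660698
```

View pics/v6.png

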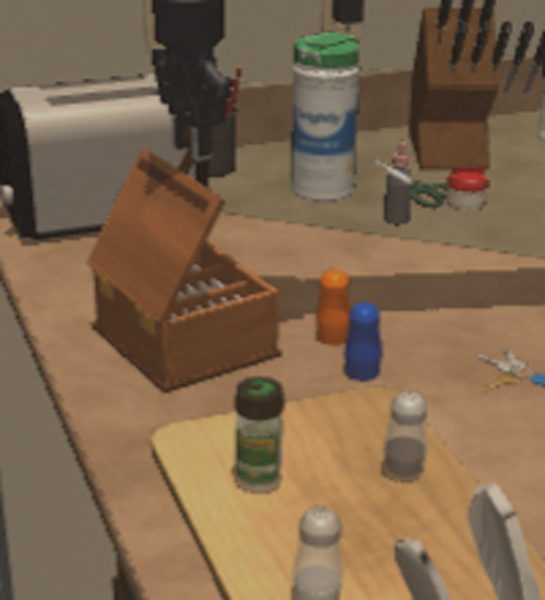

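The picture shows the lid open and held by the gripper, with front-edge corners at about (222,202) and (145,155). The shaker stands on the board at (405,470), and the jar and shaker_b have not moved. I'll check the angle against the lid corners, then hand in.

```bash
python3 - <<'E'
from h import *
S=cam("scene"); y=np.radians(12.6); c,s=np.cos(y),np.sin(y)
H=np.array([.4912+.19*c,-.1277+.19*s,.085])
for d in(50,55,60,65,70):
    t=np.radians(d); r=[]
    for yy in(.087,-.087):
        f=.15*np.cos(t)-.01*np.sin(t); u=.15*np.sin(t)+.01*np.cos(t)
        r.append(proj(S,H+[-f*c-yy*s,-f*s+yy*c,u])[0])
    print(d,np.round(r,1).tolist(),"meas",[261.4,154.1],[233.2,136.8])
E
```

```text
50 [[264.5, 153.6], [235.6, 135.2]] meas [261.4, 154.1] [233.2, 136.8]
55 [[261.2, 152.0], [232.4, 133.7]] meas [261.4, 154.1] [233.2, 136.8]
60 [[257.8, 150.8], [229.1, 132.4]] meas [261.4, 154.1] [233.2, 136.8]
65 [[254.1, 149.9], [225.5, 131.5]] meas [261.4, 154.1] [233.2, 136.8]
70 [[250.3, 149.4], [221.9, 130.9]] meas [261.4, 154.1] [233.2, 136.8]
```

```bash
python3 - <<'E'
from h import *
from scipy.optimize import least_squares
P=np.array([[.4912,-.1277,.0893],[.4952,-.1268,.1217],[.5042,-.1248,.1528],[.5183,-.1216,.1815],[.5371,-.1174,.2073],[.56,-.1122,.2293],[.5858,-.1065,.2469]])
y=np.radians(12.6); p=np.c_[P[:,:2]@[np.cos(y),np.sin(y)],P[:,2]]-[P[0,:2]@[np.cos(y),np.sin(y)],0]
r=least_squares(lambda v:np.hypot(p[:,0]-v[0],p[:,1]-v[1])-v[2],[.19,.085,.19])
print(r.x,r.cost); a=np.degrees(np.arctan2(p[:,1]-r.x[1],r.x[0]-p[:,0])); print(a-a[0])
S=cam("scene"); T=cam("top"); c,s=np.cos(y),np.sin(y)
# reference check: lid closed front corners in scene at start, same hinge
H=np.array([P[0,0]+r.x[0]*c,P[0,1]+r.x[0]*s,.095])
print([np.round(proj(S,H+[-f*c-yy*s,-f*s+yy*c,0])[0],1).tolist() for f,yy in((0,-.087),(0,.087),(.15,.087))],"meas",[(u/6+199.6,v/6+139.6) for u,v in[(87,212),(243,340),(492,268)]])
E
```

```text
[0.18598371 0.08358327 0.18599261] 2.228381617751469e-08
[ 0.         10.07539581 20.0840177  29.99361906 39.92186349 49.8476794
 59.64098497]
[[213.4, 173.2], [240.0, 194.9], [282.7, 182.8]] meas [(214.1, 174.93333333333334), (240.1, 196.26666666666665), (281.6, 184.26666666666665)]
```

The arm's arc fits a circle, giving 59.6°. The image hints at slightly less, so I'll nudge it about 1° and hand in.

Request:
play_rows(
  commands=[
    [-1.5, 0, -0.8, 0, 0, 0],
    [-1.3, 0, -0.8, 0, 0, 0],
    [0, 0, 0, 0, 0, 0],
    [0, 0, 0, 0, 0, 0],
    [0, 0, 0, 0, 0, 0],
  ],
)

```text
time: 13.75
tool_pos: [0.5881, -0.1059, 0.2482]
tool_rot: [-0.003, -0.108, 0.994, -0.0]
contact_force: [2.1, -5.3, -10.2]
gripper_width: 0.403
grasp_force: 63.1
```

```bash
python3 -c "
import ang
from h import *
print(manip.job_done())"
```

```text
t 13.75 tcp [ 0.5881 -0.1059  0.2482] yaw_y 102.36 zax [-0.005 -0.001 -1.   ] F [  2.1  -5.3 -10.2] w 34.4 gf 63.1
lid deg 59.54704698239376 radius 0.18734962348504297
the job is handed in; nothing more can be done
None
```

The shaker stands upright and released on the chopping board, and the gripper is holding the lid at about 60° by my estimate; I handed the job in at 13.75 s, and the hand-in gave no verdict.

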